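# Catch the falling lid of the light-curing box and lower it shut

### The job

The lid of the light-curing box stands open, leaning back; the hinge no longer holds it once it is tipped forward. Tip it forward past upright, catch it on the outside of the fingers under its front lip as it falls, and lower it slowly until it is fully shut, without letting it slam or forcing it. Never take the lid between the fingers: it is only touched and borne, not gripped. Then withdraw from the box; leave the denture inside and the things standing round the box where they are.

Things in the scene. Friction and masses are not known exactly. Their poses are not given: they have to be found in the camera images.
- curing_box: White box fixed to the bench, 125 deep (x) x 130 wide (y) x 90 mm high, open-topped under its lid; walls 6 mm, inner floor 12 mm up with a 72 mm steel disc, its top 16 mm up. Origin: centre of its underside on the bench; its own x points from its front (grey panel with black knob, facing the robot's right) to the hinge at its back, so about world +y; y to its own left, z up.
- curing_lid (a joint): Lid angle, rad: 0 = shut flat on the rim; 1.57 upright; 1.75 = open, leaning back on its stop (the start). Lid mass 0.36 to 0.48 kg (hidden); hinge damping 0.36 N m s/rad, hardly any friction: forward of upright it falls by itself (about 2 s from 1.35 to 0.5 rad) and unheld comes down at 0.7 to 1 rad/s, a slam; 0.3 rad/s (45 mm/s at the lip) is gentle. Under 4 N at the lip tips or carries it.
- lid_hinge (a point): Middle of the hinge axis: on the box's back top edge, 90 mm above the bench, 62.5 mm behind the box's centre; it runs along the box's y. The lid is a grey frame with an amber window, 130 mm wide, 150 mm from hinge to lip edge, 8 mm thick; its underside lies in a plane through this axis.
- lid_lip (a point): Middle of the lid's free front edge (the lip, 130 mm wide, black ribs on its upper side), on the underside, 150 mm from the hinge. Shut, it stands 25 mm out from the box's front wall, 90 mm above the bench, with free air below for a finger; upright it is 240 mm above the bench. Its axes turn with the lid: x to the hinge, z out of its top.
- denture: Pink denture with white teeth, 51 x 60 x 20 mm, loose on the disc inside the box, underside 16 mm above the bench; leave it alone. Origin: centre of its underside.
- stone_cast: Pale blue stone dental cast, 60 x 71 x 41 mm, loose on the bench right of the box; bystander. Origin: centre of its underside.
- jar_paste: White jar with green lid, 58 mm across, 50 mm high, loose on the bench left of the box (towards the motor); bystander. Origin: centre of its underside.
- bottle_separator: Pink bottle with white cap, 40 mm across, 105 mm high, loose on the bench beyond the box; bystander. Origin: centre of its underside.
- spare_denture: Second pink denture, 51 x 60 x 20 mm, loose on the bench between robot and box; bystander. Origin: centre of its underside.

How it is judged:
By the outcome, as a careful person would: the job done as asked, in the order asked, and still so for the second after the job is handed in, with the robot touching nothing.
It also fails if it takes over 45 s, if anything falls off the work surface, if the arm or the gripper's body presses on something with over 40 N, if the wrist force passes 120 N, or if a joint passes its speed limit or range.

### The arm

A 6-joint arm with a two-finger parallel gripper is mounted at the origin on a cart in front of the work surface, level with it; the furniture and walls round the work are solid. World frame = base frame: x ahead of the robot, y to its left, z up, the work surface at z = 0. Lengths are in m, angles in degrees, forces in N, time in s.
With the tool pointing down it reaches from about 0.25 to 0.725 m from the base axis. Payload 4 kg.
Tool frame: the origin (TCP) lies at the very end of the fingers, on their centre line; the grasp point (between the pads) lies 19 mm behind it; z points along the fingers, y is the line along which they close (so a half turn about z gives the same grasp; the last joint's range is limited). The gripper opens to 85 mm and grips with 20 to 120 N. Pads are 22 mm wide; open, the fingers measure 114 mm over their backs; the gripper's body (76 mm by 85 mm) begins 54 mm behind the grasp point. The pads swing forward as they close: fully open they stand 13 mm farther back than shut.
Start: joints at [71.047, 13.785, 0.286, 76.501, 0, 90], TCP at [0.162, 0.473, 0.231] pointing down, gripper open.
Joint ranges: [-155.79, 155.79], [-60.16, 107.12], [-62.33, 73.08], [-114, 123.19], [-81.49, 82.49], [-180, 180]. Speed limits (degrees/s): [159.86, 159.86, 180, 180, 180, 180].

### API

Orientations are given as [roll, pitch, yaw] about the fixed x, y, z axes, in that order (R = Rz(yaw) Ry(pitch) Rx(roll)).
In Python, from rig import arm gives the robot as it stands.
- The arm moves only by the shell command python3 -m creep 'ROWS'. ROWS is JSON, a list of rows, each a list of 7 numbers: the shift along the tool's x, y, z in cm, then the turn, a rotation vector about the tool's x, y, z in rad, then the finger opening in cm, from 0 to 8.54. In form: [[x, y, z, wx, wy, wz, claw], ...]. A call has 1 to 5 rows; each row shifts and turns the commanded pose from where the row before left it, along the tool's axes as they then stand; what a row does not reach is not made up. A row lasts 1/8 s, in which the tool goes at most 62.5 mm and 10.7 degrees, less where a joint would pass 70% of its speed; a pose out of reach is approached as far as the arm can. A call is refused whole if a number of a shift passes 6.25 or a number of a turn 0.188, either way. A call with a gripper value outside its range is refused whole. The fingers move at their own pace and stop on an object; the grip force is fixed at half the most. Time passes only in rows, so rows that do not move let the fingers close. It gives the time, the measured TCP pose, the force, the opening and the grip force at its end, in the units of the state.
- arm.read_state(): the state, without advancing time (a new reading comes with each control period).
- arm.capture(name): name is "side" or "top"; returns the picture (384x512x3 uint8, red, green, blue); there is no depth.
- arm.camera_model(name): a dict with "camera_matrix" (3x3 intrinsics, pixels), "k1" (the pictures are not rectified: a ray, as slopes to the right and down, at radius r is drawn at 1 + k1 r^2 times it, then the intrinsics apply), "pose" (4x4, takes a point from camera to world coordinates). Camera axes: x right, y down, z forward; pixel columns grow to the right and rows downward; lengths in m; the calibration is good to about 2 mm. A picture is of the moment at which its call begins. camera_model takes no time and is no camera call.
- arm.finish_job(): hands the job in; it is judged then, once.
The state is a dict: "time": time; "joint_pos": joint angles; "dq": joint speeds; "tau": joint torques, N m; "tool_pos": TCP position; "eef_rot": TCP orientation; "contact_force": force on the tool from outside, world axes, zero at the start; "ft_torque": the same for the moment, N m; "gripper_width": opening from 0.0 (shut) to 1.0 (fully open); "grip_force": force on a finger pad.
Only numpy, scipy, OpenCV 4.12 (cv2) and the standard library are available. Lean on these libraries where they do the work, as an engineer would, in place of code of your own. Each camera call takes 0.05 s, during which the arm holds its last target. There are 200 camera calls.

## Working session

There is one attempt and no reset: what is moved stays moved. The work goes in short steps, Python scripts to look and compute and a shell command to move; the robot and the scene stay as the last step left them, time stands still between calls to the robot, and variables do not carry over. Pictures are saved under pics/ and viewed, at most 12 in all, crops included, and the job is handed in when it is done.

```bash
ls; mkdir -p pics; python3 - <<'E'
from rig import arm
import cv2
for n in ("side","top"):
    im=arm.capture(n); cv2.imwrite(f"pics/{n}0.png",im[:,:,::-1])
    m=arm.camera_model(n); print(n,m)
print(arm.read_state())
E
```

```text
pics
side {'camera_matrix': array([[412.63671647,   0.        , 254.282037  ],
       [  0.        , 412.63671647, 198.50590918],
       [  0.        ,   0.        ,   1.        ]]), 'k1': -0.12567531384033975, 'pose': array([[ 9.93011490e-01, -4.04429215e-02,  1.10871772e-01,
         3.93727192e-01],
       [-1.18011646e-01, -3.30749582e-01,  9.36310827e-01,
        -1.23630301e+00],
       [-1.19635295e-03, -9.42851570e-01, -3.33210871e-01,
         4.20950449e-01],
       [ 0.00000000e+00,  0.00000000e+00,  0.00000000e+00,
         1.00000000e+00]])}
top {'camera_matrix': array([[387.00606722,   0.        , 255.63066957],
       [  0.        , 387.00606722, 192.63286491],
       [  0.        ,   0.        ,   1.        ]]), 'k1': -0.12074139759527422, 'pose': array([[-0.00827738, -0.97838249,  0.20663782,  0.31833592],
       [-0.99995621,  0.0071965 , -0.00598191, -0.34490494],
       [ 0.00436553, -0.20667828, -0.97839922,  0.92873085],
       [ 0.        ,  0.        ,  0.        ,  1.        ]])}
{'time': 0.1, 'joint_pos': array([7.10478419e+01, 1.38287893e+01, 2.19998825e-01, 7.65008511e+01,
       3.52913085e-03, 8.99990838e+01]), 'dq': array([-0.07796636, -0.15269809,  0.16063341,  0.00415747,  0.02422435,
        0.04366684]), 'tau': array([-7.54516441e-04, -3.73138368e+01,  2.53009397e+01,  1.08430570e-02,
       -6.61251943e-05,  1.35065864e-05]), 'tool_pos': array([0.16218581, 0.47236011, 0.23048451]), 'eef_rot': array([-1.79890359e+02, -3.53087763e-03,  1.61048751e+02]), 'contact_force': array([-0.30510812, -0.09078153,  1.09849299]), 'ft_torque': array([-0.02007575, -0.03344444, -0.07343144]), 'grip_force': 0.0, 'gripper_width': 1.0013097535792272}
```

View pics/side0.png

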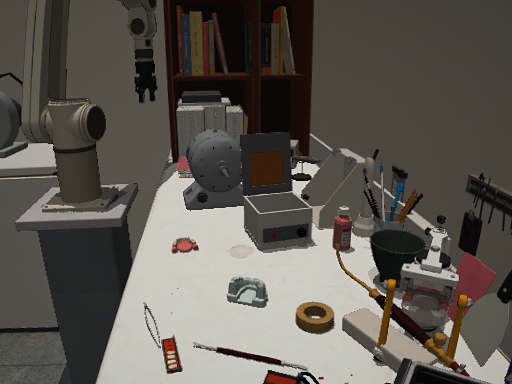

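View pics/top0.png

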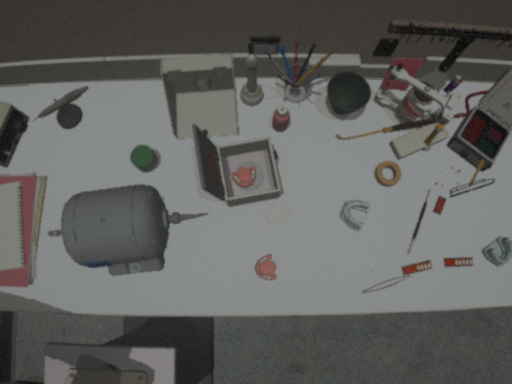

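Side view: the box sits near (278,220) with its lid upright behind it, knob front towards the camera, and the bottle at (343,228). Top view: box rim around (222-282, 138-205), lid leaning left from the hinge at about col 222, spare denture (266,266), jar (144,157), bottle (281,118), cast (355,213). I'll enlarge both.

```bash
python3 - <<'E'
import cv2
a=cv2.imread("pics/side0.png")[120:260,230:360]; b=cv2.imread("pics/top0.png")[100:220,180:300]
a=cv2.convertScaleAbs(cv2.resize(a,None,fx=4,fy=4,interpolation=cv2.INTER_CUBIC),alpha=1.4)[:560,:400]
b=cv2.convertScaleAbs(cv2.resize(b,None,fx=4,fy=4,interpolation=cv2.INTER_CUBIC),alpha=1.6)
import numpy as np
o=np.zeros((560,800,3),np.uint8);o[:,:400]=a[:,:400];o[:480,400:]=b[:,:400]
cv2.imwrite("pics/c0.png",o)
E
```

```text
(no output)
```

View pics/c0.png

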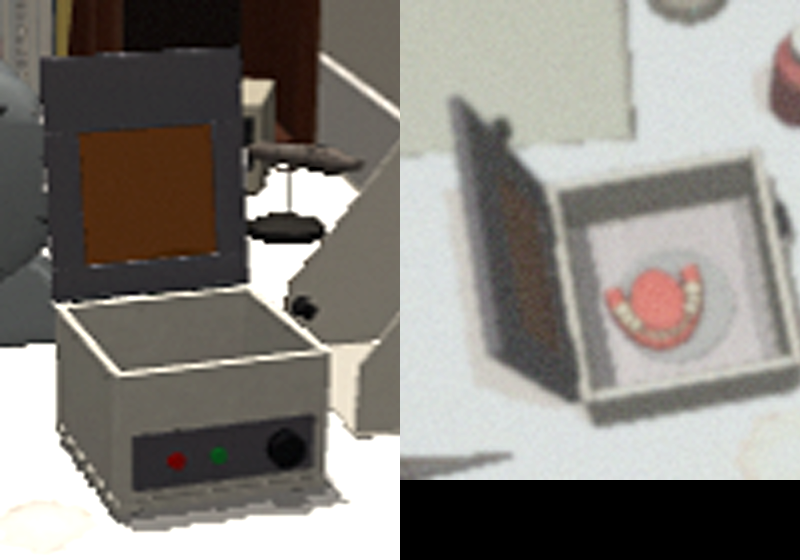

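```bash
cat > h.py <<'E'
import numpy as np, cv2
from rig import arm
def ray(n,uv):
    m=arm.camera_model(n);K=m["camera_matrix"];d=np.array([m["k1"],0,0,0,0.])
    p=cv2.undistortPoints(np.array([[uv]],float),K,d)[0,0]
    return m["pose"][:3,3], m["pose"][:3,:3]@np.array([p[0],p[1],1])
def plane(n,uv,z):
    c,d=ray(n,uv); return c+d*(z-c[2])/d[2]
def tri(s,t):
    c1,d1=ray("side",s);c2,d2=ray("top",t)
    d1/=np.linalg.norm(d1);d2/=np.linalg.norm(d2)
    P=lambda d:np.eye(3)-np.outer(d,d)
    x=np.linalg.solve(P(d1)+P(d2),P(d1)@c1+P(d2)@c2)
    return x,np.linalg.norm(P(d1)@(x-c1))+np.linalg.norm(P(d2)@(x-c2))
E
python3 - <<'E'
from h import *
np.set_printoptions(precision=4,suppress=True)
S=dict(FN=(260,213.5),FF=(312,207.75),BF=(292.5,192.5),BN=(244.25,196.25),LN=(240.5,134.5),LF=(289.5,132))
T=dict(FN=(280.3,190),FF=(268.75,138),BF=(217.5,147.5),BN=(226.25,200),LN=(203.25,189.25),LF=(193.75,124.25))
for k in S: print(k,*tri(S[k],T[k]), plane("top",T[k],.09),plane("side",S[k],.09))
for n,t,z in(("spare",(266,266),.01),("jar",(144,154),.05),("bottle",(282,110),.105),("cast",(355,213),.03)): print(n,plane("top",t,z))
E
```

```text
FN [ 0.503  -0.405   0.0895] 0.0035337753461311293 [ 0.501  -0.4048  0.09  ] [ 0.5046 -0.4054  0.09  ]
FF [ 0.6256 -0.3814  0.0882] 0.003463994904163695 [ 0.6231 -0.3811  0.09  ] [ 0.6264 -0.3847  0.09  ]
BF [ 0.6045 -0.2639  0.0863] 0.004089925196220147 [ 0.6011 -0.2641  0.09  ] [ 0.6045 -0.273   0.09  ]
BN [ 0.4806 -0.285   0.0891] 0.002126724915321307 [ 0.4793 -0.2851  0.09  ] [ 0.4815 -0.2869  0.09  ]
LN [ 0.4744 -0.253   0.2356] 0.005105621536022129 [ 0.504  -0.2337  0.09  ] [0.5426 0.524  0.09  ]
LF [ 0.6005 -0.2318  0.2354] 0.0018923017472253399 [ 0.6584 -0.2081  0.09  ] [0.7646 0.558  0.09  ]
spare [ 0.3365 -0.3734  0.01  ]
jar [ 0.6005 -0.0836  0.05  ]
bottle [ 0.6856 -0.412   0.105 ]
cast [ 0.4571 -0.5855  0.03  ]
```

```bash
python3 -m creep '[[0,-4,-4.2,0,0,0,8],[0,-4,-4.2,0,0,0,6],[0,-4,-4.2,0,0,0,4],[0,-4,-4.2,0,0,0,2],[0,0,0,0,0,0,0]]'
python3 -m creep '[[-6.1,-0.56,0,0,0,0.18,0],[-6.1,-0.56,0,0,0,0.18,0],[-6.1,-0.56,0,0,0,0.18,0],[-6.1,-0.56,0,0,0,0.18,0],[-6.1,-0.56,0,0,0,0.18,0]]'
python3 -c "
from rig import arm
s=arm.read_state();print(s['joint_pos'],s['tool_pos'],s['eef_rot'],s['gripper_width'])"
```

```text
time: 0.72
tool_pos: [0.1102, 0.3208, 0.4029]
eef_rot: [179.6, 0.0, 161.0]
contact_force: [-0.2, 0.6, 0.7]
gripper_width: 0.08
grip_force: 0.0
time: 1.35
tool_pos: [0.3222, 0.1111, 0.3975]
eef_rot: [-179.9, 0.0, 109.2]
contact_force: [1.6, 0.9, 0.4]
gripper_width: -0.002
grip_force: 0.0
[ 1.90196370e+01 -5.03640567e+00  4.14206970e+00  9.93225059e+01
 -6.72991942e-04  8.98648464e+01] [0.32218476 0.11105687 0.39752662] [-1.79855968e+02  3.33238670e-04  1.09154792e+02] -0.0021299485733033106
```

```bash
python3 -m creep '[[-6.1,-0.56,0,0,0,0.18,0],[-6.1,-0.56,0,0,0,0.18,0],[-6.1,-0.56,0,0,0,0.18,0],[-6.1,-0.56,0,0,0,0.18,0],[-6.1,-0.56,0,0,0,0.18,0]]' >/dev/null
python3 -m creep '[[-6.1,-0.56,0,0,0,0.18,0],[0,2,0.5,-0.18,0,0,0],[0,2,0.5,-0.18,0,0,0],[0,2,0.5,-0.18,0,0,0],[0,2,0.5,-0.18,0,0,0]]'
python3 -c "
from rig import arm
s=arm.read_state();print(s['joint_pos'],s['tool_pos'],s['eef_rot'])"
```

```text
time: 2.6
tool_pos: [0.3105, -0.2858, 0.4004]
eef_rot: [138.5, 0.0, 47.6]
contact_force: [0.6, 0.1, -1.0]
gripper_width: -0.001
grip_force: 0.0
[-42.81161413 -28.66475389 -25.42490723  51.75117206   0.2503166
  89.71687555] [ 0.31047221 -0.28580988  0.40037143] [1.38510707e+02 5.53114841e-05 4.75662977e+01]
```

```bash
python3 -m creep '[[0,2,2,-0.169,0,0,0],[0,2,2.5,-0.169,0,0,0],[0,1,3,-0.169,0,0,0],[0,0,3,-0.169,0,0,0],[0,-1,3,-0.169,0,0,0]]'
python3 -m creep '[[3,0,0,0,0.18,0,0],[3,0,0,0,0.18,0,0],[3,0,0,0,0.18,0,0],[3,0,0,0,0.18,0,0],[3,0,0,0,0.18,0,0]]'
python3 -c "
from rig import arm
s=arm.read_state();print(s['joint_pos'],s['tool_pos'],s['eef_rot'])"
python3 - <<'E'
from h import *
# motor extents: top outline at pixel top view, side view top
print(tri((213,130),(115,190)),plane("top",(207,214),.12),plane("top",(168,200),.2),plane("top",(120,265),.1))
E
```

```text
time: 3.22
tool_pos: [0.4008, -0.3681, 0.3735]
eef_rot: [103.0, 0.0, 47.6]
contact_force: [0.9, -1.8, 0.0]
gripper_width: -0.001
grip_force: 0.0
time: 3.85
tool_pos: [0.4555, -0.2337, 0.3853]
eef_rot: [98.2, -10.4, 98.7]
contact_force: [0.4, 0.4, -1.2]
gripper_width: -0.0
grip_force: 0.0
[-60.89096878  -6.39441663 -49.7465383  -19.86057464  69.49722321
  78.34211153] [ 0.45547919 -0.23367229  0.38532731] [ 98.16028765 -10.38967054  98.69841842]
(array([ 0.44315877, -0.08720024,  0.22638772]), np.float64(0.059647511203752175)) [ 0.44371281 -0.24662344  0.12      ] [ 0.45897633 -0.18037544  0.2       ] [ 0.33699036 -0.05798651  0.1       ]
```

```bash
cat >> h.py <<'E'
from scipy.spatial.transform import Rotation as Ro
H=np.array([.542,-.2735,0]);a=np.radians(10.4)
w=np.array([np.cos(a),np.sin(a),0]);u=np.array([-np.sin(a),np.cos(a),0]);Z=np.array([0,0,1.])
def to(d,s,z,yaw=0,pitch=0):
    S=arm.read_state();R=Ro.from_euler("xyz",S["eef_rot"],degrees=True)
    T=Ro.from_matrix(np.c_[u,Z,w]);T=T*Ro.from_rotvec([-np.radians(pitch),0,0])*Ro.from_rotvec([0,np.radians(yaw),0])
    p=S["tool_pos"]-H
    print("now d,s,z mm",np.round([-p@u*1e3,p@w*1e3,p[2]*1e3],1),"F(u,w,z)",np.round([S["contact_force"]@u,S["contact_force"]@w,S["contact_force"][2]],1),"t",S["time"],"j",np.round(S["joint_pos"],0))
    print("tool cm",np.round(R.inv().apply(H-d*u+s*w+z*Z-S["tool_pos"])*100,2),"rot",np.round((R.inv()*T).as_rotvec(),3),"zdir",R.as_matrix()[:,2].round(2))
E
python3 -c "
from h import *
to(-.08,-.02,.30)"
```

```text
now d,s,z mm [-54.8 -77.9 385.3] F(u,w,z) [ 0.3  0.4 -1.2] t 3.85 j [-61.  -6. -50. -20.  69.  78.]
tool cm [ 1.11 -7.98  6.92] rot [-0.139  0.017 -0.183] zdir [ 0.97  0.18 -0.14]
```

```bash
python3 -m creep '[[0.4,-1.0,2.2,-0.046,0.006,-0.061,0],[0.4,-2,2.2,-0.046,0.006,-0.061,0],[0.3,-2.5,2.2,-0.046,0.006,-0.061,0],[0,-2.5,0,0,0,0,0],[0,0,0,0,0,0,0]]'
python3 -c "
from h import *
to(-.08,-.02,.24)"
```

```text
time: 4.47
tool_pos: [0.5019, -0.2144, 0.3086]
eef_rot: [92.1, -2.3, 100.0]
contact_force: [-0.7, 0.1, -0.5]
gripper_width: 0.002
grip_force: 0.0
now d,s,z mm [-65.4 -28.7 308.6] F(u,w,z) [ 0.2 -0.7 -0.5] t 4.475 j [-53.  18. -61. -74.  63.  88.]
tool cm [ 1.19 -6.87  1.12] rot [-0.037  0.007 -0.041] zdir [ 0.98  0.17 -0.04]
```

```bash
python3 -m creep '[[0.4,-1,0.3,0.14,0,-0.02,0],[0.4,-1,0.3,0.14,0,-0.02,0],[0.4,-1,0.3,0.14,0,0,0],[0,-2.5,0.5,0,0,0,0],[0,0,0,0,0,0,0]]'
python3 -c "
from h import *
to(-.08,-.015,.215,0,-25)"
```

```text
time: 5.1
tool_pos: [0.5093, -0.2157, 0.2676]
eef_rot: [105.0, -0.9, 99.3]
contact_force: [-0.5, -0.3, 0.8]
gripper_width: -0.001
grip_force: 0.0
now d,s,z mm [-62.8 -21.7 267.6] F(u,w,z) [-0.2 -0.6  0.8] t 5.1 j [-50.   6. -54. -33.  57.  67.]
tool cm [ 1.66 -4.94  1.99] rot [ 0.174  0.013 -0.021] zdir [ 0.95  0.16 -0.26]
```

```bash
python3 -m creep '[[0.5,-1.3,0.5,0.09,0,-0.02,0],[0.3,-1.5,0.5,0.09,0,0,0],[0,-1.5,0.5,0,0,0,0],[0,-0.8,0.5,0,0,0,0],[0,0,0,0,0,0,0]]'
python3 -c "
from h import *
to(-.045,-.015,.215,0,-25)
im=arm.capture('side');cv2.imwrite('pics/a1.png',cv2.resize(im[60:260,140:360,::-1],None,fx=3,fy=3))"
```

```text
time: 5.72
tool_pos: [0.5085, -0.2081, 0.2128]
eef_rot: [115.3, 0.2, 99.6]
contact_force: [0.2, -0.1, -0.6]
gripper_width: -0.001
grip_force: 0.0
now d,s,z mm [-70.4 -21.2 212.8] F(u,w,z) [-0.1  0.2 -0.6] t 5.725 j [-47.   6. -51. -16.  49.  57.]
tool cm [-2.53  0.46  0.5 ] rot [-0.006  0.014 -0.002] zdir [ 0.89  0.15 -0.43]
```

View pics/a1.png

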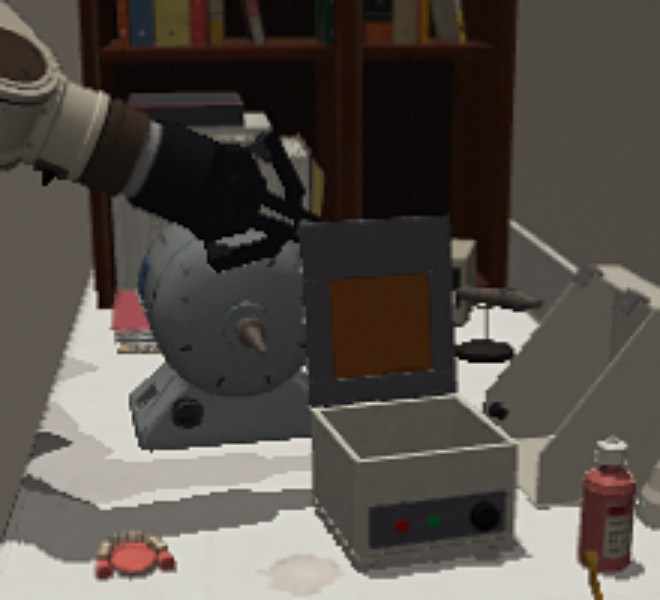

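The fingers sit behind the lid, with the visible part ending at crop (310,215), and the lid is still leaning on its stop. Next I push it forward slowly.

```bash
python3 -m creep '[[-1,0,0,0,0,0,0],[-0.8,0,0,0,0,0,0],[-0.5,0,0,0,0,0,0],[-0.5,0,0,0,0,0,0],[-0.5,0,0,0,0,0,0]]'
python3 -m creep '[[-0.5,0,0,0,0,0,0],[-0.5,0,0,0,0,0,0],[-0.5,0,0,0,0,0,0]]'
python3 -c "
from h import *
to(0,-.02,.215,0,-25)"
```

```text
time: 6.4
tool_pos: [0.5148, -0.241, 0.2144]
eef_rot: [115.2, 0.4, 99.8]
contact_force: [-3.0, 2.1, 7.5]
gripper_width: -0.002
grip_force: 0.0
time: 6.78
tool_pos: [0.5166, -0.2556, 0.2124]
eef_rot: [115.4, 0.2, 99.6]
contact_force: [0.5, 0.5, 1.0]
gripper_width: 0.003
grip_force: 0.0
now d,s,z mm [-22.2 -21.8 212.4] F(u,w,z) [0.4 0.6 1. ] t 6.775 j [-51.  10. -45. -11.  52.  53.]
tool cm [-2.22  0.32  0.08] rot [-0.007  0.014 -0.002] zdir [ 0.89  0.15 -0.43]
```

```bash
python3 -c "
from h import *
a=arm.capture('side')[100:220,200:320,::-1];b=arm.capture('top')[90:210,170:290,::-1]
cv2.imwrite('pics/a2.png',cv2.convertScaleAbs(cv2.resize(np.hstack([a,b]),None,fx=3,fy=3),alpha=1.5))"
```

```text
(no output)
```

View pics/a2.png

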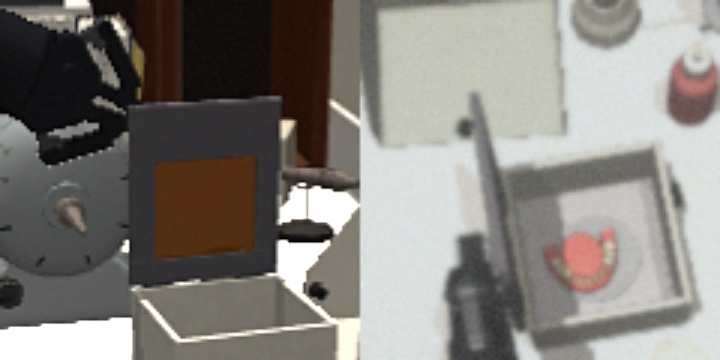

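The lid has come forward: its far lip corner moved from top pixel (194,124) to about (208,121). The fingers are behind it and touch only the outside.

```bash
python3 -c "
from h import *
p=plane('top',(208.3,121),.24)-H;print(-p@u,p@w)"
python3 -m creep '[[-0.5,0,0,0,0,0,0],[-0.4,0,0,0,0,0,0],[-0.4,0,0,0,0,0,0]]'
python3 -c "
from h import *
to(0,-.02,.215,0,-25)"
```

```text
-0.001954235294300892 0.06322782743932967
time: 7.25
tool_pos: [0.5189, -0.2686, 0.213]
eef_rot: [115.3, 0.3, 99.7]
contact_force: [0.9, 0.6, -0.7]
gripper_width: 0.0
grip_force: 0.0
now d,s,z mm [ -9.  -21.8 213. ] F(u,w,z) [ 0.4  1.  -0.7] t 7.25 j [-52.  11. -43.  -9.  52.  52.]
tool cm [-0.9   0.26  0.09] rot [-0.006  0.014 -0.001] zdir [ 0.89  0.15 -0.43]
```

```bash
python3 -m creep '[[-0.6,0,0,0,0,0,0],[0.4,1.5,-0.7,0,0,0,0],[0,2.6,-1.2,0,0,0,0],[0,2.2,-1,0,0,0,0],[-4,0,0,0,0,0,0]]'
python3 -m creep '[[-5.5,0,0,0,0,0,0],[-3,0,0,0,0,0,0]]'
python3 -c "
from h import *
to(.13,-.02,.19,0,-10)
im=arm.capture('top')[90:210,170:290,::-1];a=arm.capture('side')[100:220,200:320,::-1]
cv2.imwrite('pics/a3.png',cv2.convertScaleAbs(cv2.resize(np.hstack([a,im]),None,fx=3,fy=3),alpha=1.5))"
```

```text
time: 7.88
tool_pos: [0.527, -0.3088, 0.2859]
eef_rot: [115.2, 0.6, 99.8]
contact_force: [0.4, 0.6, -0.8]
gripper_width: 0.003
grip_force: 0.0
time: 8.12
tool_pos: [0.5413, -0.3962, 0.2838]
eef_rot: [115.3, 0.4, 99.6]
contact_force: [-0.4, -0.0, -0.0]
gripper_width: 0.001
grip_force: 0.0
now d,s,z mm [120.6 -22.8 283.8] F(u,w,z) [ 0.  -0.4 -0. ] t 8.125 j [-58.  16. -20.  15.  57.  43.]
tool cm [-0.87 -8.36  4.28] rot [-0.267  0.016  0.003] zdir [ 0.89  0.15 -0.43]
```

View pics/a3.png

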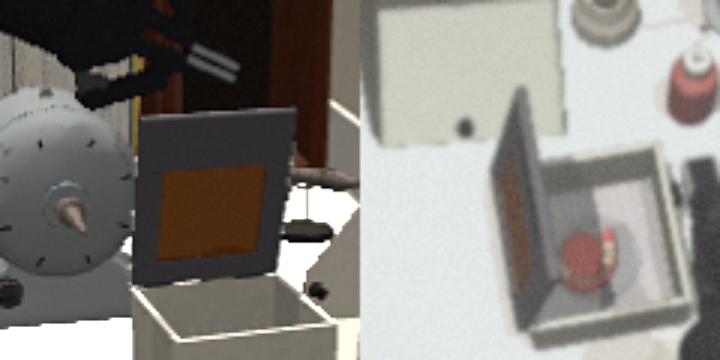

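The lid is tipped forward, with its far lip corner at about top pixel (223,120). The fingers are clear, above and in front of it, and the lid is falling slowly. I now drop in front and under the lip.

```bash
python3 -m creep '[[0,-4,1.9,-0.15,0,0,0],[0.5,-4.2,1.2,-0.15,0,0,0]]'
python3 -c "
from h import *
p=plane('top',(223.3,120),.235)-H;print(-p@u,p@w)
im=arm.capture('top');cv2.imwrite('pics/b.png',im[:,:,::-1])
to(.085,-.02,.196,0,0)"
```

```text
time: 8.48
tool_pos: [0.5453, -0.4002, 0.2322]
eef_rot: [105.6, 0.3, 99.0]
contact_force: [0.7, -1.0, -0.6]
gripper_width: -0.0
grip_force: 0.0
0.026442580824885917 0.061878383814513896
now d,s,z mm [123.5 -20.8 225.5] F(u,w,z) [ 0.1 -1.  -3.7] t 8.525 j [-60.  25. -31. -17.  64.  55.]
tool cm [ 3.85 -2.84  0.79] rot [-0.275  0.025 -0.005] zdir [ 0.95  0.15 -0.27]
```

```bash
python3 -m creep '[[2,-1.4,0.5,-0.13,0,0,0],[1.8,-1,0.2,-0.1,0,0,0]]'
python3 -c "
from h import *
to(.08,-.02,.195,0,0)"
```

```text
time: 8.78
tool_pos: [0.5466, -0.3858, 0.2151]
eef_rot: [98.3, 0.3, 98.6]
contact_force: [0.8, -1.3, -0.5]
gripper_width: -0.007
grip_force: 0.0
now d,s,z mm [111.3 -15.8 215.1] F(u,w,z) [-1.5  0.6 -0.5] t 8.775 j [-60.  32. -38. -48.  67.  70.]
tool cm [ 3.12 -2.05 -0.23] rot [-0.145  0.032  0.002] zdir [ 0.98  0.15 -0.14]
```

```bash
python3 -m creep '[[1,-2,0,-0.08,0,0,0]]' | head -2
python3 -c "
from h import *
to(.085,-.02,.190,0,0)"
```

```text
time: 8.9
tool_pos: [0.5448, -0.381, 0.2014]
now d,s,z mm [106.3 -16.6 201.4] F(u,w,z) [ 0.1  1.  -0.2] t 8.9 j [-60.  37. -40. -64.  68.  77.]
tool cm [ 2.12 -1.16 -0.3 ] rot [-0.09   0.033  0.005] zdir [ 0.99  0.15 -0.09]
```

```bash
python3 -m creep '[[1,-1.5,0,-0.05,0,0,0],[0.4,-0.5,0,-0.04,0,0,0]]' | head -2
python3 -c "
from h import *
im=arm.capture('top');cv2.imwrite('pics/b2.png',im[:,:,::-1])
a=arm.capture('side')[100:220,200:320,::-1]
cv2.imwrite('pics/a4.png',cv2.convertScaleAbs(cv2.resize(np.hstack([a,im[90:210,170:290,::-1]]),None,fx=3,fy=3),alpha=1.5))
to(.09,-.02,.185,0,0)"
```

```text
time: 9.15
tool_pos: [0.5411, -0.3673, 0.1795]
now d,s,z mm [ 92.  -17.8 177.7] F(u,w,z) [ 0.2  0.1 -1.1] t 9.25 j [-60.  48. -42. -89.  68.  90.]
tool cm [ 0.19  0.72 -0.22] rot [-0.003  0.033  0.001] zdir [ 0.99  0.15 -0.  ]
```

View pics/a4.png

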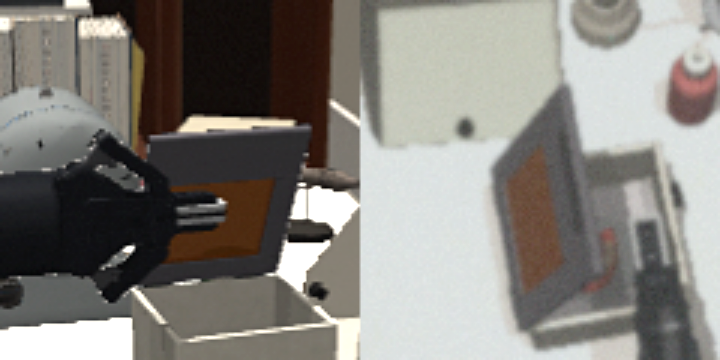

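The fingers are level in front of the lid, tip at side crop (225,208), and the lid leans at about 1.1 rad with nothing between the fingers. The knuckles are close to the lid's near edge, so I retract a bit and meet the lid.

```bash
python3 -m creep '[[1.0,1.0,-1.2,0,0.03,0,0]]' | head -2
python3 -c "
from h import *
p=plane('top',(239,119.3),.225)-H;print(-p@u,p@w)
to(.082,-.03,.188,0,0)"
```

```text
time: 9.38
tool_pos: [0.5282, -0.3594, 0.1897]
0.056648666064460715 0.061763074018726674
now d,s,z mm [ 82.  -29.1 189.7] F(u,w,z) [ 0.9  0.4 -0. ] t 9.375 j [-61.  46. -43. -88.  71.  89.]
tool cm [ 0.   -0.17 -0.09] rot [-0.003  0.001  0.003] zdir [ 0.98  0.18 -0.  ]
```

```bash
for i in 1; do python3 -m creep '[[0,0,0,0,0,0,0]]' | sed -n '1,4p'; done
python3 -m creep '[[-0.2,-0.1,0,0,0,0,0]]'| sed -n '1,4p'
python3 -m creep '[[-0.4,-0.26,0,0,0,0,0]]'| sed -n '1,4p'
python3 -c "
from h import *
to(.082,-.03,.188,0,0)"
```

```text
time: 9.5
tool_pos: [0.5278, -0.3606, 0.1918]
eef_rot: [90.1, 0.4, 100.1]
contact_force: [-0.2, -0.2, -0.1]
time: 9.62
tool_pos: [0.5284, -0.3623, 0.1904]
eef_rot: [90.1, 0.4, 100.2]
contact_force: [-0.4, -0.5, -1.2]
time: 9.75
tool_pos: [0.5291, -0.3659, 0.1872]
eef_rot: [90.1, 0.3, 100.2]
contact_force: [-0.3, 0.4, 0.3]
now d,s,z mm [ 88.6 -29.4 187.2] F(u,w,z) [ 0.4 -0.2  0.3] t 9.75 j [-61.  47. -42. -88.  71.  89.]
tool cm [ 0.66  0.09 -0.06] rot [-0.001  0.003  0.006] zdir [ 0.98  0.18 -0.  ]
```

```bash
python3 -m creep '[[-0.15,-0.1,0,0,0,0,0],[-0.15,-0.1,0,0,0,0,0]]'| sed -n '1,4p'
python3 -m creep '[[-0.15,-0.1,0,0,0,0,0],[-0.15,-0.1,0,0,0,0,0]]'| sed -n '1,4p'
python3 -c "
from h import *
im=arm.capture('top');
a=arm.capture('side')[100:220,200:320,::-1]
cv2.imwrite('pics/a5.png',cv2.convertScaleAbs(cv2.resize(np.hstack([a,im[90:210,170:290,::-1]]),None,fx=3,fy=3),alpha=1.5))
to(.09,-.03,.185,0,0)"
```

```text
time: 10.0
tool_pos: [0.5294, -0.369, 0.1844]
eef_rot: [90.1, 0.3, 100.2]
contact_force: [0.9, -0.9, -0.4]
time: 10.25
tool_pos: [0.5298, -0.3715, 0.1824]
eef_rot: [90.1, 0.2, 100.2]
contact_force: [0.2, -0.6, -1.0]
now d,s,z mm [ 94.2 -29.8 182.3] F(u,w,z) [-1.7  1.2 -1.1] t 10.35 j [-61.  47. -41. -88.  72.  90.]
tool cm [ 0.42  0.27 -0.03] rot [-0.001  0.003  0.004] zdir [ 0.98  0.18 -0.  ]
```

View pics/a5.png

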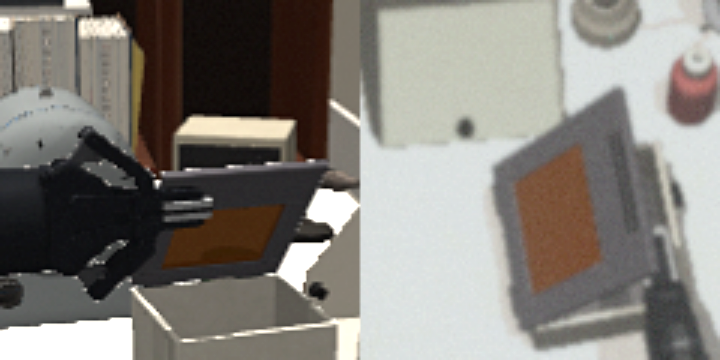

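```bash
python3 -c "
from h import *
for z in (.18,.19,.2,.21,.22):
  p=plane('top',(257.3,120),z)-H;q=plane('top',(238.3+21.7,184),z)-H
  print(z,-p@u,p@w, np.arctan2(z-.09,-p@u),np.hypot(z-.09,-p@u))
for c in ((309,154),(255,157)):
  pass
to(.094,-.03,.182)"
python3 -m creep '[[0,0,0,0,0,0,0]]'| sed -n '1,4p'
```

```text
0.18 0.09526226610585707 0.07196476593578618 0.7570013846926612 0.13105304019221806
0.19 0.09438870719385027 0.06789328500909587 0.8142565014093986 0.13751082883077392
0.2 0.09351514828184347 0.06382180408240555 0.8662223192754213 0.14437826345463217
0.21 0.09264158936983667 0.059750323155715254 0.9133549518194952 0.1515996836440282
0.22 0.09176803045782984 0.055678842229024826 0.9561163062861867 0.15912690348935088
now d,s,z mm [ 94.2 -29.8 182.3] F(u,w,z) [-1.7  1.2 -1.1] t 10.35 j [-61.  47. -41. -88.  72.  90.]
tool cm [ 0.02 -0.03 -0.02] rot [-0.001  0.003  0.004] zdir [ 0.98  0.18 -0.  ]
time: 10.48
tool_pos: [0.5297, -0.3714, 0.1825]
eef_rot: [90.1, 0.2, 100.2]
contact_force: [0.4, -1.1, -1.6]
```

The lid is resting on the finger backs at about 0.91 rad: the lip runs along top crop (622,90)-(660,270), with the finger tip under it at (657,230). Now the slow lowering along the arc.

```bash
python3 -m creep '[[-0.25,-0.22,0,0,0,0,0],[-0.25,-0.22,0,0,0,0,0],[-0.25,-0.22,0,0,0,0,0],[-0.25,-0.22,0,0,0,0,0],[-0.25,-0.22,0,0,0,0,0]]'| sed -n '1,4p'
python3 -m creep '[[-0.22,-0.25,0,0,0,0,0],[-0.22,-0.25,0,0,0,0,0],[-0.22,-0.25,0,0,0,0,0],[-0.22,-0.25,0,0,0,0,0],[-0.22,-0.25,0,0,0,0,0]]'| sed -n '1,4p'
python3 -c "
from h import *
to(.1169,-.03,.1577)"
```

```text
time: 11.1
tool_pos: [0.5319, -0.384, 0.1715]
eef_rot: [90.1, 0.2, 100.2]
contact_force: [0.5, 0.6, -0.9]
time: 11.72
tool_pos: [0.5339, -0.3948, 0.1591]
eef_rot: [90.1, 0.2, 100.2]
contact_force: [-0.7, -0.8, -1.7]
now d,s,z mm [117.9 -29.9 159.1] F(u,w,z) [-0.6 -0.9 -1.7] t 11.725 j [-62.  51. -37. -88.  73.  90.]
tool cm [ 0.1  -0.14 -0.02] rot [-0.001  0.003  0.004] zdir [ 0.98  0.18 -0.  ]
```

```bash
python3 -m creep '[[-0.18,-0.29,0,0,0,0,0],[-0.18,-0.29,0,0,0,0,0],[-0.18,-0.29,0,0,0,0,0],[-0.18,-0.29,0,0,0,0,0],[-0.18,-0.29,0,0,0,0,0]]'| sed -n '1,4p'
python3 -m creep '[[-0.14,-0.31,0,0,0,0,0],[-0.14,-0.31,0,0,0,0,0],[-0.14,-0.31,0,0,0,0,0],[-0.14,-0.31,0,0,0,0,0],[-0.14,-0.31,0,0,0,0,0]]'| sed -n '1,4p'
python3 -c "
from h import *
to(.134,-.03,.1289)
im=arm.capture('top');
a=arm.capture('side')[140:260,200:320,::-1]
cv2.imwrite('pics/a6.png',cv2.convertScaleAbs(cv2.resize(np.hstack([a,im[90:210,170:290,::-1]]),None,fx=3,fy=3),alpha=1.5))"
```

```text
time: 12.35
tool_pos: [0.5355, -0.4039, 0.1447]
eef_rot: [90.1, 0.3, 100.2]
contact_force: [-0.2, -0.1, -1.0]
time: 12.98
tool_pos: [0.5367, -0.4107, 0.1291]
eef_rot: [90.1, 0.3, 100.2]
contact_force: [0.0, -2.1, -1.2]
now d,s,z mm [134.  -30.  129.1] F(u,w,z) [-2.1 -0.3 -1.2] t 12.975 j [-63.  55. -34. -89.  73.  90.]
tool cm [ 0.   -0.02 -0.  ] rot [-0.001  0.003  0.004] zdir [ 0.98  0.18 -0.  ]
```

View pics/a6.png

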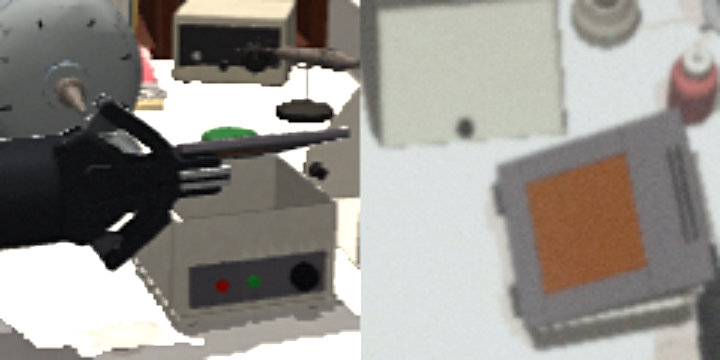

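The lid is borne at about 0.4 rad on the closed fingers (side crop (180-230,160-190)), beside the knuckles. I keep lowering and back out 4 mm for knuckle clearance.

```bash
python3 -m creep '[[-0.11,-0.31,-0.08,0,0,0,0],[-0.11,-0.31,-0.08,0,0,0,0],[-0.11,-0.31,-0.08,0,0,0,0],[-0.11,-0.31,-0.08,0,0,0,0],[-0.11,-0.31,-0.08,0,0,0,0]]'| sed -n '1,4p'
python3 -m creep '[[-0.07,-0.33,0,0,0,0,0],[-0.07,-0.33,0,0,0,0,0],[-0.07,-0.33,0,0,0,0,0],[-0.07,-0.33,0,0,0,0,0],[-0.07,-0.3,0,0,0,0,0]]'| sed -n '1,4p'
python3 -c "
from h import *
to(.145,-.034,.0755)"
```

```text
time: 13.7
tool_pos: [0.5337, -0.4167, 0.1136]
eef_rot: [90.1, 0.2, 100.2]
contact_force: [1.0, 0.2, -1.5]
time: 14.32
tool_pos: [0.5343, -0.4202, 0.0974]
eef_rot: [90.1, 0.2, 100.2]
contact_force: [-0.3, 0.8, -2.0]
now d,s,z mm [142.9 -34.   97.4] F(u,w,z) [ 0.9 -0.1 -2. ] t 14.325 j [-64.  60. -31. -91.  74.  89.]
tool cm [-0.2  -2.19  0.01] rot [-0.001  0.003  0.004] zdir [ 0.98  0.18 -0.  ]
```

```bash
python3 -m creep '[[-0.04,-0.28,0,0,0,0,0],[-0.04,-0.28,0,0,0,0,0],[-0.04,-0.28,0,0,0,0,0],[-0.04,-0.25,0,0,0,0,0],[-0.04,-0.25,0,0,0,0,0]]'| sed -n '1,4p'
for i in 1; do python3 -m creep '[[0,-0.15,0,0,0,0,0],[0,-0.15,0,0,0,0,0]]'| sed -n '1,4p'; done
python3 -c "
from h import *
to(.145,-.034,.0755)"
```

```text
time: 14.95
tool_pos: [0.5347, -0.4223, 0.0842]
eef_rot: [90.1, 0.3, 100.2]
contact_force: [-0.4, 0.9, -2.4]
time: 15.2
tool_pos: [0.5347, -0.4224, 0.0813]
eef_rot: [90.1, 0.3, 100.2]
contact_force: [0.0, 0.4, -1.6]
now d,s,z mm [145.2 -34.   81.3] F(u,w,z) [ 0.4  0.1 -1.6] t 15.2 j [-64.  62. -30. -92.  74.  89.]
tool cm [ 0.02 -0.58  0.  ] rot [-0.001  0.003  0.005] zdir [ 0.98  0.18 -0.  ]
```

```bash
python3 -m creep '[[0,-0.15,0,0,0,0,0],[0,-0.15,0,0,0,0,0],[0,-0.15,0,0,0,0,0]]'| sed -n '1,4p'
python3 -m creep '[[0,-0.15,0,0,0,0,0],[0,-0.15,0,0,0,0,0]]'| sed -n '1,4p'
python3 -m creep '[[0,-0.15,0,0,0,0,0],[0,-0.15,0,0,0,0,0],[0,0,0,0,0,0,0]]'| sed -n '1,4p'
python3 -c "
from h import *
to(.145,-.034,.0755)
im=arm.capture('top');
a=arm.capture('side')[140:260,200:320,::-1]
cv2.imwrite('pics/a7.png',cv2.convertScaleAbs(cv2.resize(np.hstack([a,im[90:210,170:290,::-1]]),None,fx=3,fy=3),alpha=1.5))"
```

```text
time: 15.58
tool_pos: [0.5347, -0.4225, 0.0768]
eef_rot: [90.1, 0.3, 100.2]
contact_force: [0.7, 0.5, -2.0]
time: 15.82
tool_pos: [0.5347, -0.4228, 0.0741]
eef_rot: [90.1, 0.3, 100.2]
contact_force: [-0.5, 1.1, 0.0]
time: 16.2
tool_pos: [0.5347, -0.4225, 0.0707]
eef_rot: [90.1, 0.3, 100.2]
contact_force: [0.7, 0.2, -0.5]
now d,s,z mm [145.2 -34.1  70.7] F(u,w,z) [ 0.1  0.7 -0.5] t 16.2 j [-64.  63. -29. -92.  74.  89.]
tool cm [0.02 0.48 0.01] rot [-0.001  0.003  0.004] zdir [ 0.98  0.18 -0.  ]
```

View pics/a7.png

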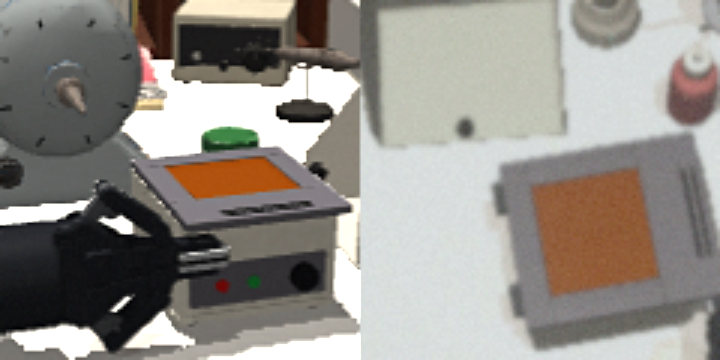

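The lid lies flat, shut on the rim, and the load on the fingers has gone. The fingers are just below the lip at side crop (180-230,245-265). Now withdraw.

```bash
python3 -m creep '[[-0.2,-0.1,-1,0,0,0,0],[-0.3,0,-1.5,0,-0.03,0,0],[-0.3,0,-1.5,0,-0.03,0,0],[-0.3,0,-1.5,0,-0.05,0,0]]'| sed -n '1,4p'
python3 -c "
from h import *
to(.16,-.10,.0755)"
```

```text
time: 16.8
tool_pos: [0.4806, -0.4426, 0.0701]
eef_rot: [90.0, 0.3, 93.7]
contact_force: [-0.1, -0.2, -0.3]
now d,s,z mm [155.3 -90.9  70.1] F(u,w,z) [-0.2 -0.2 -0.3] t 16.8 j [-69.  64. -35. -98.  73.  90.]
tool cm [-0.58  0.54 -0.85] rot [-0.001  0.117  0.005] zdir [ 1.    0.06 -0.  ]
```

```bash
python3 -m creep '[[0,1,-1.5,0,-0.05,0,0],[0,2,-1.5,0,-0.05,0,0],[0,3,-1,0,0,0,0],[0,4,0,0,0,0,0],[0,4,0,0,0,0,0]]'| sed -n '1,4p'
python3 -m creep '[[0,4,0,0,0,0,0],[0,0,0,0,0,0,0],[0,0,0,0,0,0,0]]'| sed -n '1,4p'
python3 -c "
from h import *
to(.16,-.10,.0755)
im=arm.capture('top');
a=arm.capture('side')[90:290,180:380,::-1];b=im[90:290,130:330,::-1]
cv2.imwrite('pics/a8.png',cv2.convertScaleAbs(cv2.resize(np.hstack([a,b]),None,fx=2,fy=2),alpha=1.4))"
```

```text
time: 17.42
tool_pos: [0.4408, -0.4424, 0.2105]
eef_rot: [90.1, 0.2, 88.0]
contact_force: [0.8, -0.4, 0.1]
time: 17.8
tool_pos: [0.4414, -0.4419, 0.2498]
eef_rot: [90.0, 0.2, 88.1]
contact_force: [-0.0, 0.5, -0.9]
now d,s,z mm [ 147.5 -129.3  249.8] F(u,w,z) [ 0.5  0.1 -0.9] t 17.8 j [-72.  37. -46. -83.  70.  90.]
tool cm [ -0.53 -17.43   3.14] rot [-0.001  0.215  0.004] zdir [ 1.   -0.03 -0.  ]
```

View pics/a8.png

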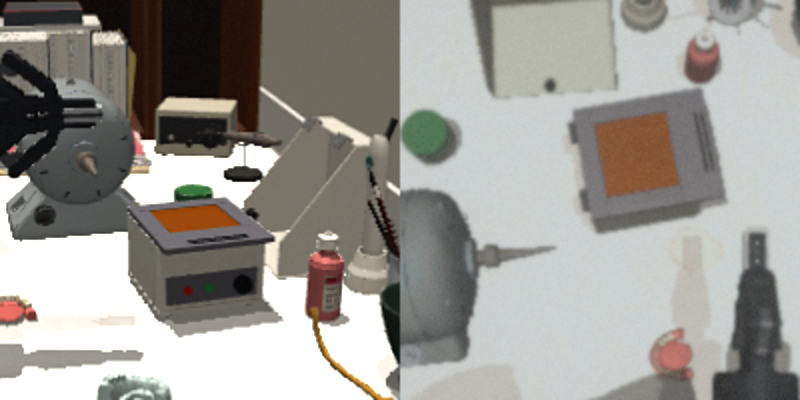

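The lid is flat and shut. The spare denture (266,266) and bottle (281,118) are where they began, and the arm is clear.

```bash
python3 -c "
from rig import arm
print(arm.finish_job())"
```

```text
the job is handed in; nothing more can be done
None
```

The lid is shut: I tipped it forward, caught it on the outside of the closed fingers, lowered it slowly without gripping it, backed the arm clear, and handed the job in at about 18 s with nothing around the box seen to have moved.

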